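# Push the oil stone between the guide blocks of its station

## Robot

A 6-joint arm with a two-finger parallel gripper is mounted at the origin on a cart in front of the work surface, level with it; the furniture and walls round the work are solid. World frame = base frame: x ahead of the robot, y to its left, z up, the work surface at z = 0. Lengths are in mm, angles in rad, forces in N, time in s.
With the tool pointing down it reaches from about 300 to 950 mm from the base axis. Payload 3.1 kg.
Tool frame: the origin (TCP) lies where the fingers leave the gripper's body, on its centre line; the fingertips stand 73 mm ahead of it and the grasp point (between the pads) lies 54 mm ahead of it; x points along the fingers, z is the direction in which the jaws open and shut, and the axes are right-handed (so a half turn about x gives the same grasp; the last joint's range is limited). The gripper opens to 85 mm and grips with 20 to 120 N. Pads are 22 mm wide; open, the fingers measure 114 mm over their backs; the gripper's body (76 mm by 85 mm) begins 54 mm behind the grasp point. The pads swing forward as they close: fully open they stand 13 mm farther back than shut.
Start: joints at [1.149, 0.308, 1.634, -0, 1.2, -0.07], TCP at [215.394, 586.718, 303.872] pointing down, gripper open.
Joint ranges: [-3.06, 3.06], [-0.79, 1.96], [0.05, 2.63], [-1.19, 4.34], [0.05, 2.64], [-2.94, 2.94]. Speed limits (rad/s): [2.79, 2.79, 3.14, 3.14, 3.14, 3.14].

## Interface

Orientations are given as a 3x3 rotation matrix whose columns are the frame's x, y, z axes.
In Python, from station import ctrl gives the robot as it stands.
- The arm moves only by the tool servo_tool, never from a script. Its argument "series" is one flat list of numbers, 5 for each row, row after row: the gripper command: -1 is fully open, 1 is shut, values between are in proportion, then the shift along the world's x, y, z in mm, then the turn about the world's z in degrees. In form: [fingers, x, y, z, spin, fingers, x, y, z, spin, ...]. A call has 1 to 10 rows; each row shifts and turns the commanded pose from where the row before left it; what a row does not reach is not made up. A row lasts 1/12 s, in which the tool goes at most 41.7 mm and 7.16 degrees, less where a joint would pass 70% of its speed; a pose out of reach is approached as far as the arm can. A call is refused whole if a number of a shift passes 41.7 or a number of a turn 7.16, either way. A call with a gripper value outside its range is refused whole. The fingers move at their own pace and stop on an object; "squeeze" is the grip in N (left out, the last holds). Time passes only in rows, so rows that do not move let the fingers close. It gives the time, the measured TCP pose, the force and the opening at its end, in the units of the state.
- ctrl.get_obs(): the state, without advancing time (a new reading comes with each control period).
- ctrl.snapshot(name): name is "scene" or "top" or "wrist"; returns a dict with "img" (480x640x3 uint8, red, green, blue), "camera_matrix" (3x3 intrinsics, pixels), "eye" and "rotation" of the camera in the world; the wrist camera has in their place "tool_from_camera" (4x4, takes a point from camera to tool coordinates, whose origin is the TCP and whose axes are the tool frame's). Camera axes: x right, y down, z forward; pixel columns grow to the right and rows downward; lengths in mm; the calibration is good to about 2 mm. A picture is of the moment at which its call begins: read the wrist's pose just before it. There is no depth.
- ctrl.hand_in(): hands the job in, once; it reports no verdict.
The state is a dict: "time_s": time; "joints": joint angles; "qvel": joint speeds; "tau": joint torques, N m; "ee_pos": TCP position; "orientation": TCP orientation; "force": force on the tool from outside, world axes, zero at the start; "torque": the same for the moment, N m; "grip_width": finger opening in mm.
Only numpy, scipy, OpenCV 4.12 (cv2) and the standard library are available. Lean on these libraries where they do the work, as an engineer would, in place of code of your own. Each camera call takes 0.05 s, during which the arm holds its last target.

## Task

Get the oil stone ready for honing: push it, lying flat on the bench and broadside on, through the gap between the two dark guide blocks and on until its long side lies flush against the low aluminium fence behind them. Only push it, gently, with the fingertips or the outside of the fingers; do not grip it or pick it up, and leave the small tin, the dowel and the steel square where they are.

Things in the scene. Friction and masses are not known exactly. Their poses are not given: they have to be found in the camera images.
- stone: loose brown oil stone, a plain flat bar 25 x 75 x 14 mm, about 0.14 kg, on the bench. Origin at the centre of its underside; its x axis runs across the 25 mm width, its y axis along the 75 mm length, z up. It starts 110 to 145 mm before the station's origin (-x side), its x axis within 0.35 rad of the station's.
- station: fixed stone station screwed to the bench. Origin on the bench, half-way between the two guide blocks, at their far ends; +x points through the gap to the fence (the stone's way), y along the fence, z up. Two dark steel blocks, 20 (x) x 26 (y) x 24 mm high, edges rounded 3 mm, a 5 mm screw head on top, at x -20 to 0 mm, inner faces at y +40.5 and -40.5 mm (gap 81 mm).
- station_fence (a point): point at bench height in the middle of the near face of the low aluminium fence, 55 mm along the station's +x from its origin; axes as the station. The fence is 16 (x) x 120 (y) x 12 mm high, with two 3 mm screw heads. With the stone against it, the stone's origin is 12.5 mm before this point and its trailing side 30 mm past the guide blocks.
- tin: bystander, loose: small round white tin, 46 mm across, 30 mm high, origin at the centre of its underside, beside the stone's path.
- dowel: bystander, loose: short plain grey-white dowel, 10 mm across, 45 mm long along its y axis, lying on the bench, beside the stone's path.
- square: bystander, loose: small steel try square lying flat, 59 x 61 x 12 mm, origin at the centre of its underside, beside the station.
Mind the look-alikes: they are no part of the job. Of the things that look like the stone, the largest one is meant.

How it is judged (in metres and radians):
On the way, in this order (a step that is already met when the one before it is completed fails the run):
1. the stone lies flat in the gap between the two guide blocks (x of stone in the frame of station between -0.025 and 0.005 m and y of stone in the frame of station between -0.012 and 0.012 m and height (world z) of stone below 0.005 m), for 0.02 s.
2. the stone lies against the fence (x of stone in the frame of station between 0.0385 and 0.048 m and y of stone in the frame of station between -0.012 and 0.012 m and angle between the y axis of stone and the y axis of station, either way round below 0.08 rad and height (world z) of stone below 0.005 m), for 0.2 s.
At the end, for the whole second after the job is handed in: The stone lies flat on the bench beyond the guide blocks, at rest, its long side against the fence (within about 4 mm and 0.08 rad) and centred on the gap within 12 mm; tin, dowel and square are within 20 mm of where they were (all of step 2 and linear speed of stone below 0.01 m/s and distance of each of tin, dowel, square from where it was at the start of the episode below 0.02 m); the robot touches nothing.
It fails at once if the stone was lifted off the bench or tipped up (height (world z) of stone above 0.006 m or angle between stone's own z axis and vertical above 0.2 rad).
It fails at once if the stone was gripped or pressed hard by the fingers (contact force between stone and the fingers above 35 N).
It fails at once if the small round tin was moved (distance of tin from where it was at the start of the episode above 0.02 m).
It fails at once if the dowel was moved (distance of dowel from where it was at the start of the episode above 0.02 m).
It fails at once if the small steel square was moved (distance of square from where it was at the start of the episode above 0.02 m).
It also fails if it takes over 38 s, if anything falls off the work surface, if the arm or the gripper's body presses on something with over 40 N, if the wrist force passes 120 N, or if a joint passes its speed limit or range.

## Working session

There is one attempt and no reset: what is moved stays moved. The work goes in short steps, Python scripts to look and compute and a tool call to move; the robot and the scene stay as the last step left them, time stands still between calls to the robot, and variables do not carry over. Pictures are saved under pics/ and viewed, and the job is handed in when it is done.

Besides the shell and the picture viewer there is one more tool, called after "Emit:" as name(argument=value, ...), one argument or row to a line, values as JSON. servo_tool: Moves the arm, as the interface text tells. Its arguments: {"type":"object","properties":{"series":{"type":"array","items":{"type":"number"}},"squeeze":{"type":"number"}},"required":["series"]}

```bash
mkdir -p pics; ls; python3 - <<'E'
from station import ctrl
import cv2,pickle
o=ctrl.get_obs();print(o)
for n in("scene","top","wrist"):
    s=ctrl.snapshot(n);cv2.imwrite(f"pics/{n}0.png",s["img"][:,:,::-1]);pickle.dump(s,open(f"{n}0.pkl","wb"))
    print(n,{k:v for k,v in s.items() if k!="img"})
E
```

```text
pics
{'time_s': 0.0, 'joints': array([ 1.14932683e+00,  3.09008353e-01,  1.63518794e+00, -2.51866847e-05,
        1.19970427e+00, -6.97156339e-02]), 'qvel': array([ 1.70386639e-03, -9.57018326e-04, -6.37009163e-04,  3.47886407e-04,
        4.20396109e-05,  2.33403740e-04]), 'tau': array([ 1.37344250e-03, -4.15258813e+01, -2.76667053e+01, -6.56626412e-05,
        1.03068622e-02, -5.95135717e-06]), 'ee_pos': array([215.11144018, 586.11580816, 302.64414209]), 'orientation': array([[-9.22748720e-04, -9.38772967e-01,  3.44535144e-01],
       [-2.11553732e-03,  3.44536352e-01,  9.38770593e-01],
       [-9.99997337e-01,  1.37372409e-04, -2.30392972e-03]]), 'force': array([ 0.19219038,  0.21046427, -0.32347243]), 'torque': array([-0.0418287 , -0.01104081, -0.01749114]), 'grip_width': 85.52134581680966}
scene {'camera_matrix': array([[522.99292468,   0.        , 322.29322625],
       [  0.        , 522.99292468, 233.29328581],
       [  0.        ,   0.        ,   1.        ]]), 'eye': array([ 430.5375535 , -487.58488055,  667.78181962]), 'rotation': array([[ 0.99445181, -0.05002245,  0.09253
[... 373 characters left out ...]
3, -9.92516848e-01,  1.22102386e-01],
       [-9.99984703e-01,  4.77158520e-04, -5.51058661e-03],
       [ 5.41108786e-03, -1.22106835e-01, -9.92502212e-01]])}
wrist {'camera_matrix': array([[406.46599806,   0.        , 312.80494756],
       [  0.        , 406.46599806, 247.4725175 ],
       [  0.        ,   0.        ,   1.        ]]), 'tool_from_camera': array([[ 7.46116962e-05, -2.64415253e-01,  9.64408922e-01,
        -6.98677947e+01],
       [-1.03920085e-04, -9.64408921e-01, -2.64415244e-01,
         6.79373089e+01],
       [ 9.99999992e-01, -8.04929872e-05, -9.94342410e-05,
        -6.35287416e-01],
       [ 0.00000000e+00,  0.00000000e+00,  0.00000000e+00,
         1.00000000e+00]])}
```

View pics/scene0.png

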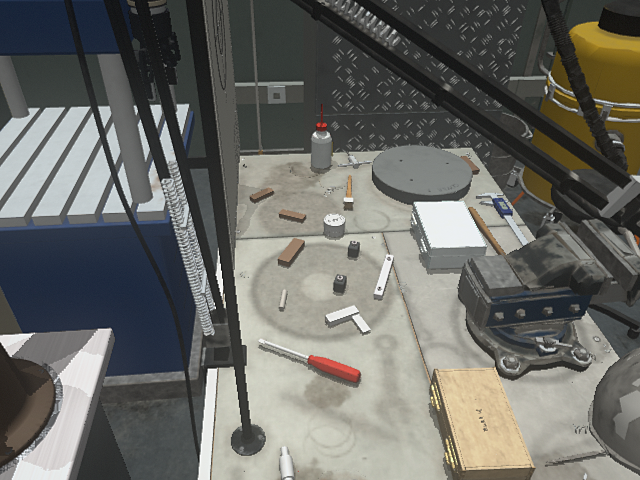

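View pics/top0.png

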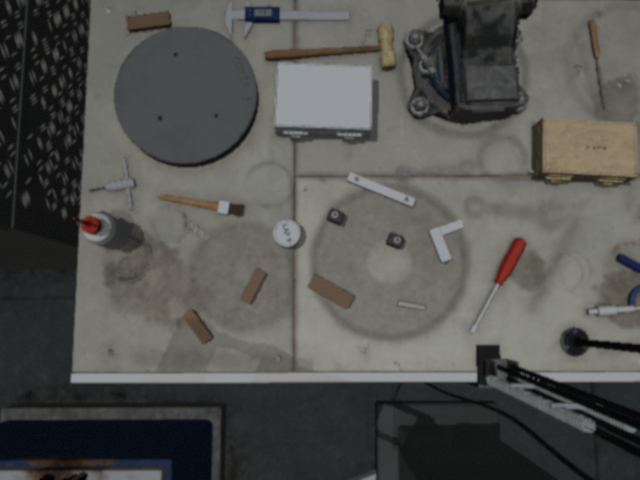

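View pics/wrist0.png

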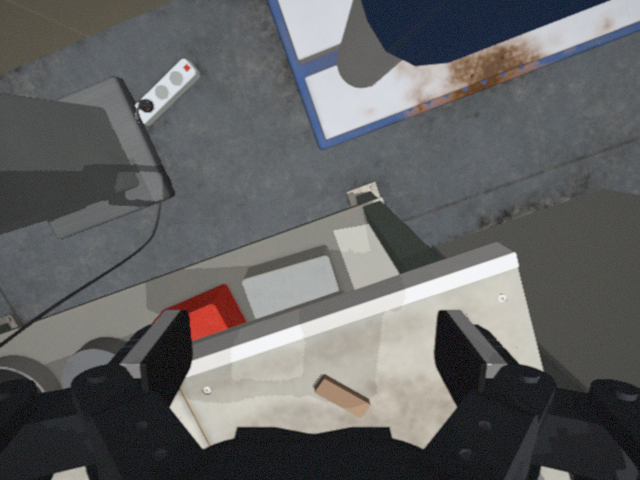

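```bash
cat > h.py <<'E'
import numpy as np,cv2,pickle
from scipy.spatial.transform import Rotation
def ray(s,px,z):
    K=s["camera_matrix"];d=np.array([(px[0]-K[0,2])/K[0,0],(px[1]-K[1,2])/K[1,1],1.])
    d=s["rotation"]@d;e=s["eye"];return e+d*(z-e[2])/d[2]
def proj(s,p):
    c=s["rotation"].T@(np.asarray(p,float)-s["eye"]);u=s["camera_matrix"]@(c/c[2]);return u[:2]
E
python3 - <<'E'
from h import *
for n,(x0,y0,x1,y1) in {"top":(170,150,490,360),"scene":(220,170,430,350)}.items():
    s=pickle.load(open(n+"0.pkl","rb"));im=s["img"][y0:y1,x0:x1,::-1]
    f=800/(x1-x0);f=min(f,600/(y1-y0));f=2.5 if n=="top" else 3.2
    cv2.imwrite(f"pics/{n}crop.png",cv2.resize(im,None,fx=f,fy=f,interpolation=cv2.INTER_CUBIC))
s=pickle.load(open("top0.pkl","rb"))
hsv=cv2.cvtColor(s["img"],cv2.COLOR_RGB2HSV)
m=((hsv[...,0]<18)&(hsv[...,1]>70)&(hsv[...,2]>50)).astype(np.uint8)
c,_=cv2.findContours(m,0,1)
for k in c:
    if cv2.contourArea(k)>100:
        r=cv2.minAreaRect(k);b=cv2.boxPoints(r);w=np.array([ray(s,p,14) for p in b])[:,:2]
        print("brown",np.round(r[0],1),np.round(w.mean(0),1),np.round([np.linalg.norm(w[0]-w[1]),np.linalg.norm(w[1]-w[2])],1),np.round(w).tolist())
E
```

```text
brown [197.7 325.9] [408.2 544.6] [18. 56.] [[425.0, 569.0], [436.0, 555.0], [391.0, 520.0], [381.0, 534.0]]
brown [330.7 291.2] [464.2 328. ] [22.3 72.2] [[472.0, 365.0], [492.0, 354.0], [456.0, 291.0], [437.0, 302.0]]
brown [253. 286.] [472.8 455.4] [54.2 17.4] [[453.0, 475.0], [501.0, 451.0], [493.0, 435.0], [445.0, 460.0]]
brown [509.6 260.8] [514.2  31.7] [86.1 23.5] [[482.0, 63.0], [557.0, 22.0], [547.0, 1.0], [471.0, 42.0]]
brown [ 89.5 224.5] [575.  728.1] [31.5 28.6] [[589.0, 745.0], [589.0, 713.0], [561.0, 712.0], [561.0, 743.0]]
brown [187.3 201.8] [613.4 567. ] [ 12.7 100.5] [[614.0, 617.0], [627.0, 616.0], [613.0, 517.0], [600.0, 518.0]]
brown [322.5  50.5] [879.3 340.6] [199.7  15.9] [[880.0, 441.0], [894.0, 242.0], [879.0, 241.0], [864.0, 440.0]]
brown [593.8  38.4] [ 902.4 -131.2] [10.8 68.2] [[936.0, -123.0], [937.0, -134.0], [869.0, -139.0], [868.0, -128.0]]
brown [148.4  20.5] [933.8 643.3] [72.9 22.7] [[940.0, 681.0], [950.0, 609.0], [928.0, 606.0], [917.0, 677.0]]
```

View pics/topcrop.png

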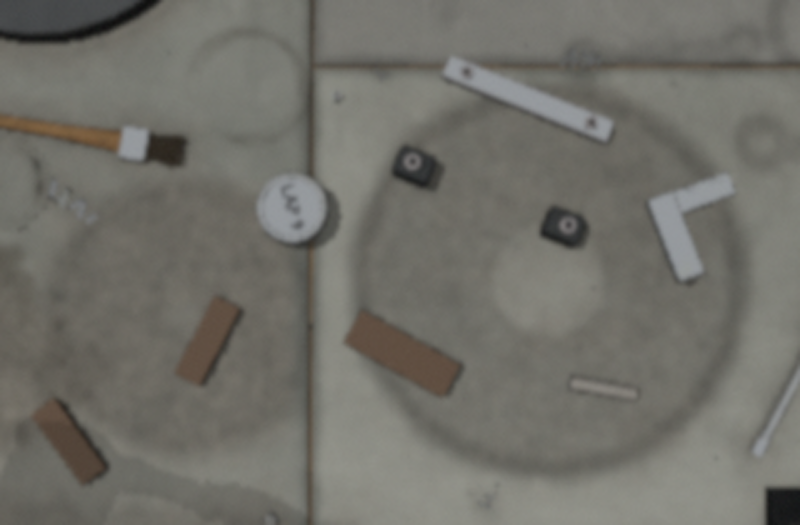

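View pics/scenecrop.png

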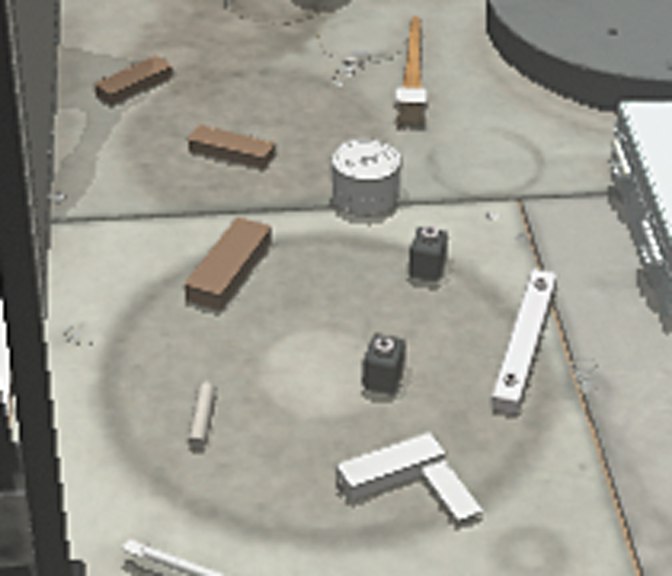

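```bash
cat > meas.py <<'E'
from h import *
s=pickle.load(open("top0.pkl","rb"));s2=pickle.load(open("scene0.pkl","rb"))
hsv=cv2.cvtColor(s["img"],cv2.COLOR_RGB2HSV);g=cv2.cvtColor(s["img"],cv2.COLOR_RGB2GRAY)
def blob(m,box,z):
    M=np.zeros_like(g);x0,y0,x1,y1=box;M[y0:y1,x0:x1]=m[y0:y1,x0:x1]
    c,_=cv2.findContours(M,0,1);k=max(c,key=cv2.contourArea)
    r=cv2.minAreaRect(k);b=cv2.boxPoints(r);w=np.array([ray(s,p,z)[:2] for p in b])
    return r,w
u=lambda c:c.astype(np.uint8)*255
print(g[185:198:3,375:390:3],g[150:160,300:310].mean())
for th in(170,185,200):
    r,w=blob(u(g>th),(340,165,420,215),12);
    e=[w[1]-w[0],w[2]-w[1]];L=max(e,key=np.linalg.norm)
    print("fence",th,np.round(r[0],1),np.round(w.mean(0),1),np.round([np.linalg.norm(v) for v in e],1),"ang y-axis",np.arctan2(-L[0],L[1]) if L[1]>0 else np.arctan2(L[0],-L[1]))
for nm,box in(("A",(322,200,352,232)),("B",(382,226,412,256))):
  for th in(60,75,90):
    r,w=blob(u(cv2.morphologyEx(g,cv2.MORPH_CLOSE,np.ones((7,7)))*0+g<th),box,24);e=[w[1]-w[0],w[2]-w[1]]
    print(nm,th,np.round(r[0],1),np.round(w.mean(0),1),np.round([np.linalg.norm(v) for v in e],1))
# screw head centres: bright in block
  x0,y0,x1,y1=box;
print(g[206:226,326:350]);print(g[230:250,386:410])
E
python3 meas.py
```

```text
[[152 151 139 117 101]
 [153 152 152 153 147]
 [121 146 153 152 152]
 [101  88 104 138 151]
 [107 106 104  90  89]] 118.71Traceback (most recent call last):
  File "meas.py", line 12, in <module>
    r,w=blob(u(g>th),(340,165,420,215),12);
        ~~~~^^^^^^^^^^^^^^^^^^^^^^^^^^^^^^
  File "meas.py", line 6, in blob
    c,_=cv2.findContours(M,0,1);k=max(c,key=cv2.contourArea)
                                  ~~~^^^^^^^^^^^^^^^^^^^^^^^
ValueError: max() iterable argument is empty
```

```bash
sed -i 's/(170,185,200)/(128,135,142)/' meas.py; python3 meas.py
```

```text
[[152 151 139 117 101]
 [153 152 152 153 147]
 [121 146 153 152 152]
 [101  88 104 138 151]
 [107 106 104  90  89]] 118.71
fence 128 [380.9 188.5] [636.6 243. ] [ 14.9 117.6] ang y-axis -0.39416579005624813
fence 135 [376.4 186.8] [639.3 250.5] [ 13.1 100.9] ang y-axis -0.39587131605985704
fence 142 [381.2 188.9] [635.8 242.5] [11.4 80.8] ang y-axis -0.39730759205319777
A 60 [336.1 217. ] [585.8 318.8] [20.4 26.9]
A 75 [336.7 216.9] [586.1 317.9] [23.3 31.5]
A 90 [337.  216.7] [586.3 317.4] [26.8 33.9]
B 60 [395.3 240.8] [546.2 221.9] [20.1 26.8]
B 75 [395.6 240.6] [546.5 221.4] [22.3 29.8]
B 90 [395.6 240.7] [546.4 221.3] [24.7 31.6]
[[125 122 119 117 112 108 104 104 104 102  99  98  97  99 100 103 104 105
  105 106 106 107 106 106]
 [122 120 118 113 105  97  92  93  97  97  94  94  96  99 103 103 107 106
  107 107 107 107 107 107]
 [122 118 113 104  92  78  71  75  82  86  87  88  94  98 103 107 109 110
  111 109 108 107 107 106]
 [120 115 108  94  75  60  56  59  65  70  72  78  86  94 102 107 110 111
  111 109 108 107 105 105]
 [118 112 101  81  62  56  56  61  66  67  65  64  70
[... 2884 characters left out ...]
40  36  39  44  45  49  53  61  73  83  85  80  70  58  50  50  57
   68  83 100 105 105 104]
 [ 80  59  48  40  36  37  40  44  49  55  59  62  61  57  53  49  50  62
   74  90 102 104 105 103]
 [102  89  77  64  50  41  36  37  38  43  48  50  51  52  51  49  53  65
   81  98 105 107 105 104]
 [116 112 106  94  83  69  57  47  41  38  37  40  45  47  47  51  60  71
   87 104 109 108 107 104]
 [122 121 119 116 108  98  88  77  66  52  41  38  41  45  51  59  68  79
   96 108 110 109 106 106]
 [121 122 123 123 120 116 111 105  96  83  67  58  55  59  67  72  80  91
  106 113 112 109 108 104]
 [121 122 124 123 122 122 120 117 113 106  97  88  84  87  90  94  97 103
  112 116 114 112 110 106]]
```

```bash
python3 - <<'E'
from h import *
s=pickle.load(open("top0.pkl","rb"))
th=-0.394;R=np.array([[np.cos(th),-np.sin(th)],[np.sin(th),np.cos(th)]]);O=np.array([578.4,267.1])
for n,p,z in(("tin",(287,234),30),("dowel",(411,305),10),("sq",(445,241),12),("look",(254,286),14),("edge",(410,374),0)):
    w=ray(s,p,z)[:2];print(n,np.round(w),np.round(R.T@(w-O)))
E
```

```text
tin [557. 399.] [-71. 114.]
dowel [442. 196.] [ -99. -118.]
sq [547. 137.] [  21. -132.]
look [473. 454.] [-169.  132.]
edge [329. 198.] [-203. -159.]
```

Emit:
servo_tool(
  series=[0.2, 22.6, -25.7, 0, -0.3, 0.2, 22.6, -25.7, 0, -0.3, 0.2, 22.6, -25.7, 0, -0.3, 0.2, 22.6, -25.7, 0, -0.3, 0.2, 22.6, -25.7, 0, -0.3, 0.2, 22.6, -25.7, 0, -0.3, 0.2, 22.6, -25.7, 0, -0.3, 0.2, 22.6, -25.7, 0, -0.3, 0.2, 22.6, -25.7, 0, 0, 0.2, 22.6, -25.7, 0, 0],
  squeeze=20,
)

```text
time_s: 0.98
ee_pos: [442.0, 328.2, 303.6]
orientation: [[-0.0, -0.924, 0.384], [-0.0, 0.384, 0.924], [-1.0, 0.0, -0.0]]
force: [0.5, 0.5, -0.8]
grip_width: 33.9
```

Emit:
servo_tool(
  series=[0.2, 0, 0, 0, 0, 0.2, 0, 0, 0, 0, 0.2, 0, 0, 0, 0, 0.2, 0, 0, 0, 0],
)

```text
time_s: 1.32
ee_pos: [440.6, 330.4, 303.6]
orientation: [[-0.001, -0.924, 0.383], [0.0, 0.383, 0.924], [-1.0, 0.001, -0.0]]
force: [-0.2, 0.6, 0.3]
grip_width: 34.6
```

```bash
python3 - <<'E'
from station import ctrl
import cv2,pickle
o=ctrl.get_obs();print(o["ee_pos"],o["orientation"],o["time_s"],o["grip_width"])
for n in("wrist","scene"):
    s=ctrl.snapshot(n)
    if n=="wrist":
        T=s["tool_from_camera"];Rt=o["orientation"];s["rotation"]=Rt@T[:3,:3];s["eye"]=o["ee_pos"]+Rt@T[:3,3]
    cv2.imwrite(f"pics/{n}1.png",s["img"][:,:,::-1]);pickle.dump(s,open(f"{n}1.pkl","wb"))
E
```

```text
[440.58067082 330.43720733 303.63531481] [[-8.08902200e-04 -9.23899820e-01  3.82633596e-01]
 [ 1.43496179e-04  3.82633610e-01  9.23900157e-01]
 [-9.99999663e-01  8.02251329e-04 -1.76937075e-04]] 1.3167 34.5589173355806
```

View pics/wrist1.png

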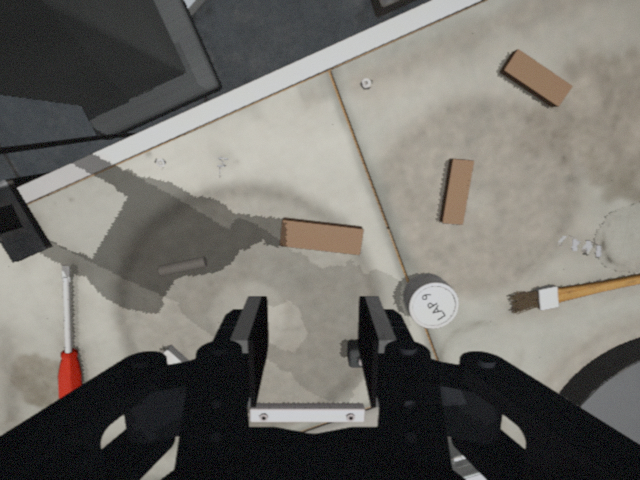

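```bash
cat > mw.py <<'E'
from h import *
import sys
def rect(s,m,box,z):
    M=np.zeros(m.shape,np.uint8);x0,y0,x1,y1=box;M[y0:y1,x0:x1]=m[y0:y1,x0:x1]
    c,_=cv2.findContours(M,0,1);k=max(c,key=cv2.contourArea)
    pts=np.array([ray(s,p[0],z)[:2] for p in k],np.float32)
    r=cv2.minAreaRect(pts);b=cv2.boxPoints(r);e=[b[1]-b[0],b[2]-b[1]];L=max(e,key=np.linalg.norm)
    if L[1]<0:L=-L
    return np.array(r[0]),sorted([np.linalg.norm(v) for v in e]),np.arctan2(-L[0],L[1])
E
python3 - <<'E'
from mw import *
s=pickle.load(open("wrist1.pkl","rb"));im=s["img"]
hsv=cv2.cvtColor(im,cv2.COLOR_RGB2HSV);g=cv2.cvtColor(im,cv2.COLOR_RGB2GRAY)
cv2.imwrite("pics/w1crop.png",cv2.resize(im[200:440,230:430,::-1],None,fx=2.5,fy=2.5))
print(hsv[237,300:340:10].tolist(),hsv[237,278:290].tolist())
for v in (90,100,110,120):
    print("stone",v,rect(s,(hsv[...,0]<18)&(hsv[...,1]>70)&(hsv[...,2]>v),(260,200,380,270),14))
print(g[400:424,307])
for t in(150,170,190):
    print("fence",t,rect(s,g>t,(240,395,375,430),12))
E
```

```text
[[14, 88, 150], [13, 83, 151], [14, 86, 149], [14, 86, 151]] [[27, 23, 113], [18, 27, 113], [15, 61, 101], [15, 97, 97], [15, 86, 98], [14, 92, 97], [13, 90, 99], [15, 96, 114], [14, 82, 137], [13, 84, 149], [14, 85, 150], [14, 84, 151]]
stone 90 (array([461.96157837, 328.78207397]), [np.float32(24.678139), np.float32(73.421715)], np.float32(-0.5076169))
stone 100 (array([462.0791626 , 328.75683594]), [np.float32(24.23073), np.float32(73.38414)], np.float32(-0.51072913))
stone 110 (array([462.33944702, 329.07540894]), [np.float32(24.149338), np.float32(72.56483)], np.float32(-0.50984293))
stone 120 (array([462.3815918 , 329.10021973]), [np.float32(24.038767), np.float32(72.48938)], np.float32(-0.510729))
[149 142 124  97  86  91  94  96 122 173 196 202 202 203 205 201 202 203
 202 202 202 189 163 155]
fence 150 (array([639.94549561, 246.24035645]), [np.float32(24.430893), np.float32(129.59447)], np.float32(-0.39257348))
fence 170 (array([633.40222168, 243.22772217]), [np.float32(15.788986), np.float32(118.516716)], np.float32(-0.40363944))
fence 190 (array([633.90454102, 242.96568298]), [np.float32(13.365631), np.float32(116.83469)], np.float32(-0.39257237))
```

View pics/w1crop.png

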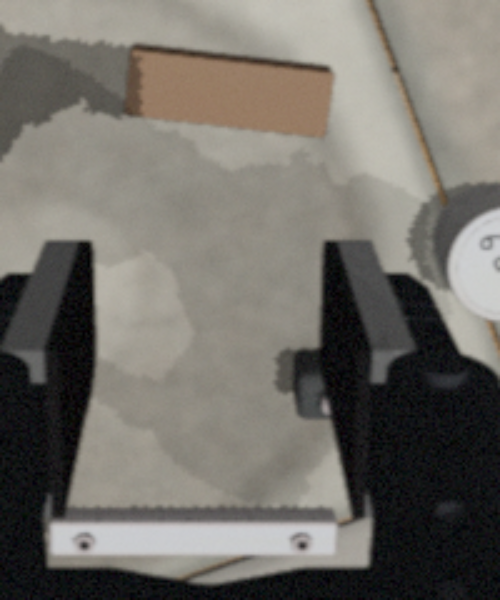

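View pics/scene1.png

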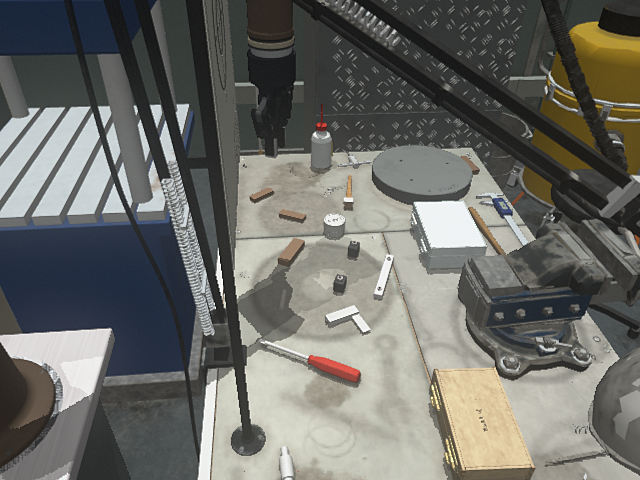

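Emit:
servo_tool(
  series=[0.2, -1.1, 2, -24, -0.84, 0.2, -1.1, 2, -24, -0.84, 0.2, -1.1, 2, -24, -0.84, 0.2, -1.1, 2, -24, -0.84, 0.2, -1.1, 2, -24, -0.84, 0.2, -1.1, 2, -24, -0.84, 0.2, -1.1, 2, -24, -0.84, 0.2, -1.1, 2, -24, -0.84, 0.2, 0, 0, 0, 0, 0.2, 0, 0, 0, 0],
)

```text
time_s: 2.25
ee_pos: [430.9, 345.8, 110.6]
orientation: [[-0.003, -0.873, 0.487], [-0.002, 0.487, 0.873], [-1.0, 0.002, -0.004]]
force: [0.4, 0.4, 1.4]
grip_width: 34.2
```

```bash
cat > snap.py <<'E'
from station import ctrl
import cv2,pickle,sys
k=sys.argv[1]
o=ctrl.get_obs();print(o["ee_pos"].round(1),o["orientation"].round(4).tolist(),o["time_s"],o["grip_width"],o["force"].round(1))
for n in sys.argv[2:]:
    o=ctrl.get_obs();s=ctrl.snapshot(n)
    if n=="wrist":
        T=s["tool_from_camera"];Rt=o["orientation"];s["rotation"]=Rt@T[:3,:3];s["eye"]=o["ee_pos"]+Rt@T[:3,3]
    im=s["img"][:,:,::-1]
    cv2.imwrite(f"pics/{n}{k}.png",im);pickle.dump(s,open(f"{n}{k}.pkl","wb"))
    if n=="scene": cv2.imwrite(f"pics/{n}{k}c.png",cv2.resize(im[160:360,220:430],None,fx=3,fy=3,interpolation=cv2.INTER_CUBIC))
    if n=="top": cv2.imwrite(f"pics/{n}{k}c.png",cv2.resize(im[160:350,230:480],None,fx=3,fy=3,interpolation=cv2.INTER_CUBIC))
E
python3 snap.py 2 wrist scene top
```

```text
[430.9 345.8 110.6] [[-0.0033, -0.8733, 0.4871], [-0.0022, 0.4871, 0.8733], [-1.0, 0.0018, -0.0035]] 2.25 34.22134427455043 [0.4 0.4 1.4]
```

View pics/wrist2.png

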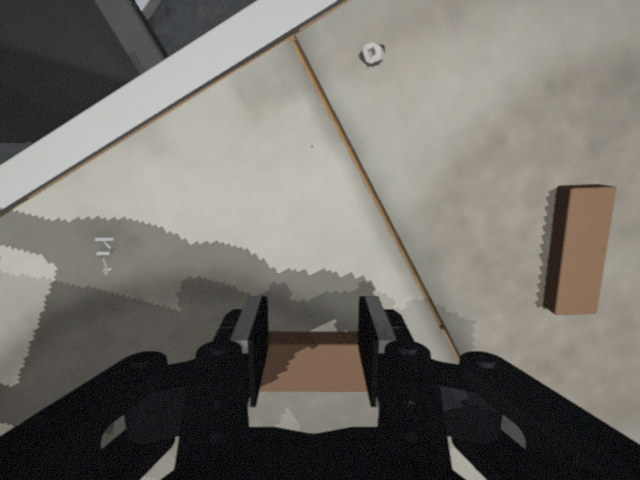

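View pics/scene2c.png

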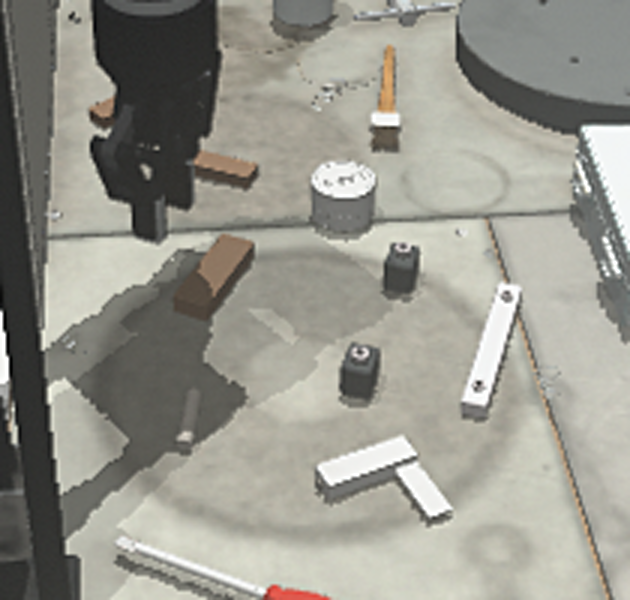

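View pics/top2c.png

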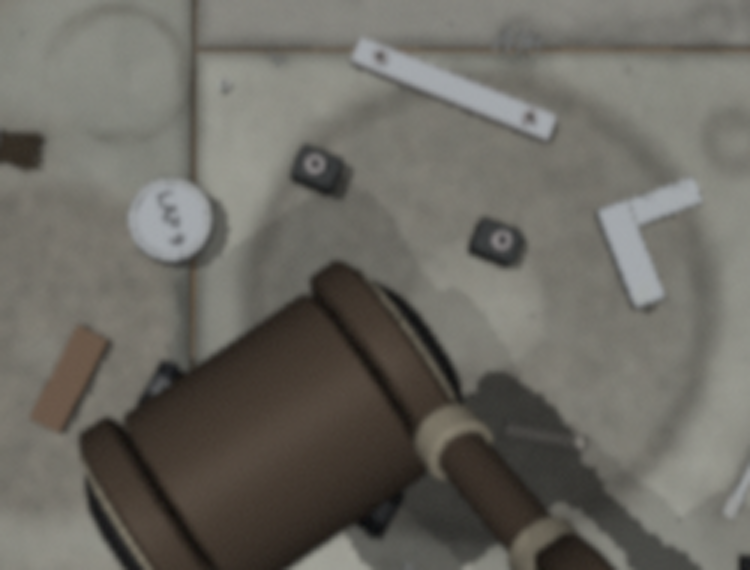

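```bash
python3 - <<'E'
from h import *
import numpy as np
s=pickle.load(open("scene2.pkl","rb"))
im=s["img"][200:250,250:300,::-1];cv2.imwrite("pics/tip2.png",cv2.resize(im,None,fx=12,fy=12,interpolation=cv2.INTER_CUBIC))
tcp=np.array([430.9,345.8]);zt=np.array([.487,.873]);f=np.array([.873,-.487])
for side in(-1,1):
  for zz in(17,31):
    for ff in(-11,11):
        print(side,zz,ff,[np.round(proj(s,[*(tcp+side*zz*zt+ff*f),z]),1).tolist() for z in(24,30,37,45)])
E
```

```text
-1 17 -11 [[265.3, 244.7], [265.2, 242.3], [265.0, 239.5], [264.8, 236.3]]
-1 17 11 [[275.2, 247.5], [275.1, 245.1], [274.9, 242.3], [274.8, 239.1]]
-1 31 -11 [[262.0, 248.7], [261.8, 246.3], [261.6, 243.5], [261.4, 240.2]]
-1 31 11 [[271.9, 251.6], [271.8, 249.2], [271.6, 246.3], [271.4, 243.1]]
1 17 -11 [[273.3, 235.3], [273.1, 232.9], [273.0, 230.1], [272.8, 226.9]]
1 17 11 [[282.9, 238.0], [282.8, 235.6], [282.7, 232.8], [282.6, 229.6]]
1 31 -11 [[276.4, 231.5], [276.3, 229.2], [276.2, 226.4], [276.0, 223.2]]
1 31 11 [[286.0, 234.2], [285.9, 231.8], [285.8, 229.1], [285.7, 225.9]]
```

View pics/tip2.png

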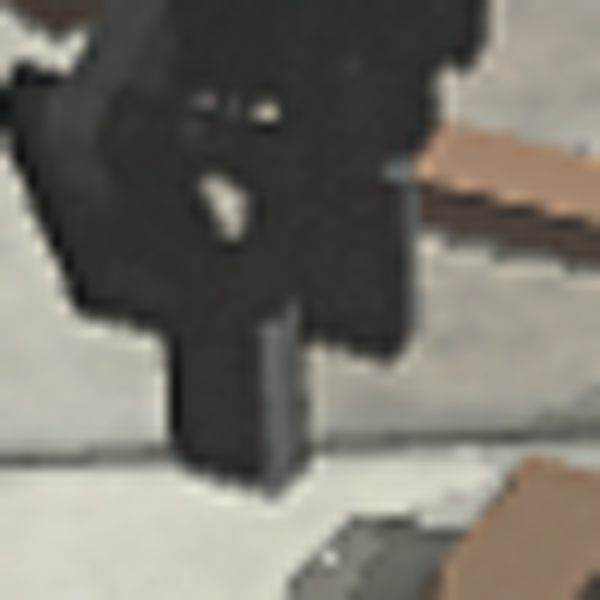

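```bash
python3 - <<'E'
from h import *
s=pickle.load(open("scene2.pkl","rb"))
tcp=np.array([430.9,345.8]);zt=np.array([.487,.873]);f=np.array([.873,-.487])
# knuckle lower edge px corners: back (256.7,225) , front (263.5,227.5)
for off in(-35,-45,-55,-64):
  for ff in(-14,-8,8):
    print(off,ff,[(z,np.round(proj(s,[*(tcp+off*zt+ff*f),z]),1).tolist()) for z in(70,80,90,100)])
E
```

```text
-35 -14 [(70, [258.3, 230.6]), (80, [258.0, 226.4]), (90, [257.7, 222.1]), (100, [257.4, 217.8])]
-35 -8 [(70, [261.1, 231.4]), (80, [260.8, 227.2]), (90, [260.5, 222.9]), (100, [260.2, 218.6])]
-35 8 [(70, [268.5, 233.5]), (80, [268.3, 229.2]), (90, [268.0, 225.0]), (100, [267.8, 220.6])]
-45 -14 [(70, [255.7, 233.5]), (80, [255.4, 229.3]), (90, [255.1, 225.0]), (100, [254.8, 220.6])]
-45 -8 [(70, [258.5, 234.3]), (80, [258.2, 230.0]), (90, [257.9, 225.7]), (100, [257.6, 221.4])]
-45 8 [(70, [266.0, 236.4]), (80, [265.7, 232.1]), (90, [265.5, 227.8]), (100, [265.2, 223.5])]
-55 -14 [(70, [253.1, 236.4]), (80, [252.8, 232.1]), (90, [252.5, 227.8]), (100, [252.1, 223.5])]
-55 -8 [(70, [255.9, 237.2]), (80, [255.6, 232.9]), (90, [255.3, 228.6]), (100, [255.0, 224.3])]
-55 8 [(70, [263.5, 239.3]), (80, [263.2, 235.1]), (90, [262.9, 230.8]), (100, [262.6, 226.4])]
-64 -14 [(70, [250.8, 239.1]), (80, [250.4, 234.8]), (90, [250.1, 230.5]), (100, [249.7, 226.1])]
-64 -8 [(70, [253.6, 239.9]), (80, [253.3, 235.6]), (90, [252.9, 231.3]), (100, [252.6, 226.9])]
-64 8 [(70, [261.2, 242.0]), (80, [260.9, 237.8]), (90, [260.6, 233.4]), (100, [260.3, 229.0])]
```

Emit:
servo_tool(
  series=[0.2, 0, 0, -10, 0, 0.2, 0, 0, -10, 0, 0.2, 0, 0, -10, 0, 0.2, 0, 0, -6, 0, 0.2, 0, 0, -4, 0, 0.2, 0, 0, 0, 0],
)

```text
time_s: 2.9
ee_pos: [432.2, 345.4, 71.8]
orientation: [[-0.002, -0.872, 0.489], [-0.001, 0.489, 0.872], [-1.0, 0.001, -0.002]]
force: [-2.5, -1.9, 4.9]
grip_width: 34.5
```

```bash
python3 snap.py 3 wrist scene
```

```text
[432.2 345.4  71.8] [[-0.002, -0.8722, 0.4891], [-0.0014, 0.4891, 0.8722], [-1.0, 0.0011, -0.0022]] 2.9 34.52747367608611 [-2.5 -1.9  4.9]
```

View pics/scene3c.png

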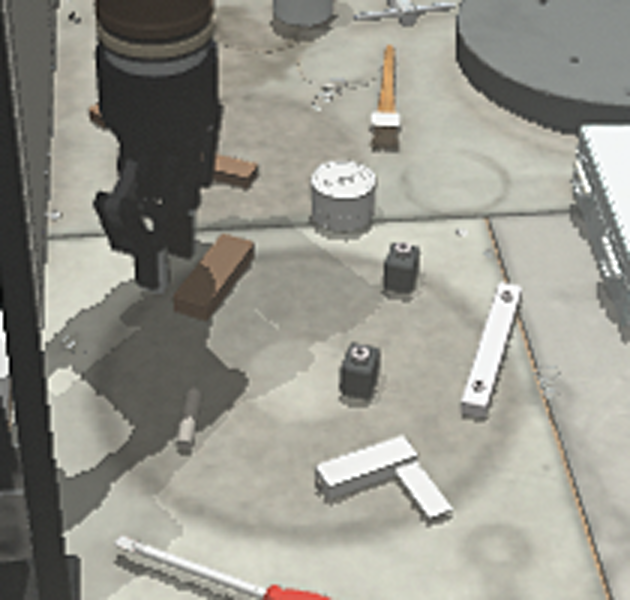

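View pics/wrist3.png

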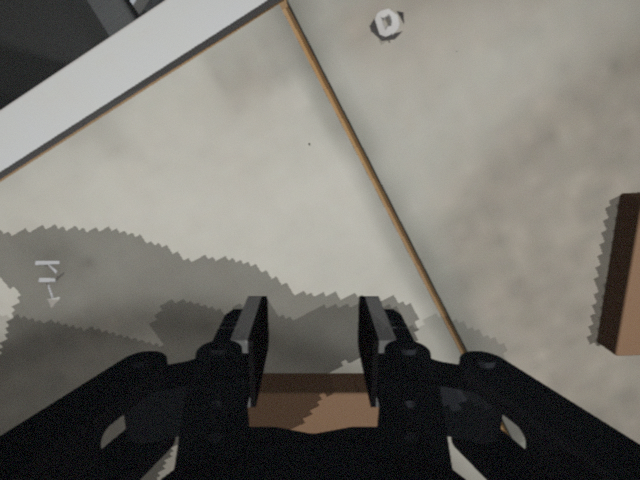

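Emit:
servo_tool(
  series=[0.2, 2.2, -1.2, 0, 0, 0.2, 2.2, -1.2, 0, 0, 0.2, 2.2, -1.2, 0, 0, 0.2, 2.2, -1.2, 0, 0, 0.2, 1.8, -1, 0, 0, 0.2, 1.8, -1, 0, 0, 0.2, 2.2, -1.3, 0, 0.2, 0.2, 2.6, -1.6, 0, 0.22, 0.2, 2.6, -1.6, 0, 0.22, 0.2, 2.6, -1.6, 0, 0.22],
)

```text
time_s: 3.83
ee_pos: [455.2, 332.7, 71.9]
orientation: [[-0.0, -0.88, 0.476], [-0.0, 0.476, 0.88], [-1.0, 0.0, -0.0]]
force: [-2.9, 1.2, 4.2]
grip_width: 33.6
```

```bash
python3 snap.py 4 wrist scene
```

```text
[455.2 332.7  71.9] [[-0.0002, -0.8797, 0.4755], [-0.0, 0.4755, 0.8797], [-1.0, 0.0001, -0.0001]] 3.8333 33.55955556054847 [-2.9  1.2  4.2]
```

View pics/scene4c.png

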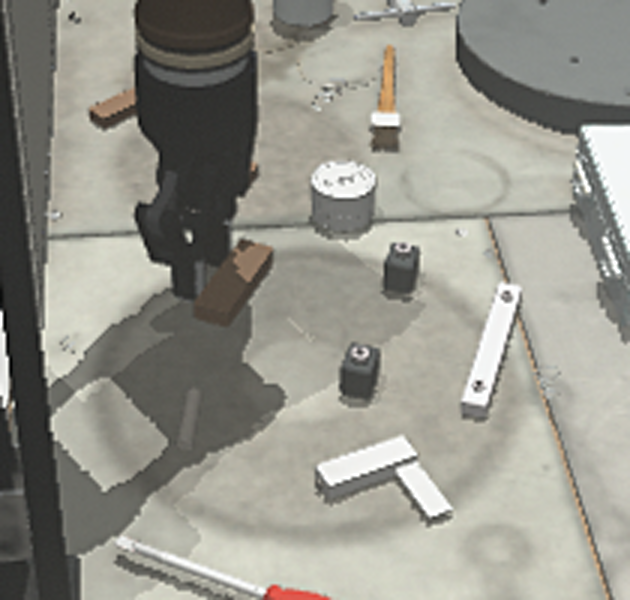

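View pics/wrist4.png

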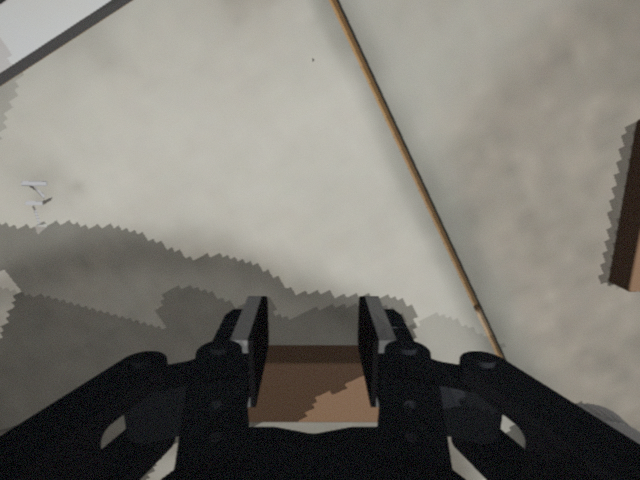

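Emit:
servo_tool(
  series=[0.2, 2.6, -1.7, 0, 0.25, 0.2, 2.6, -1.7, 0, 0.25, 0.2, 2.6, -1.7, 0, 0.25, 0.2, 2.6, -1.7, 0, 0.25, 0.2, 2.6, -1.7, 0, 0.25, 0.2, 2.6, -1.7, 0, 0.25, 0.2, 2.6, -1.7, 0, 0.25, 0.2, 2.6, -1.7, 0, 0.25, 0.2, 2.6, -1.7, 0, 0.25, 0.2, 2.6, -1.7, 0, 0.25],
)

```text
time_s: 4.77
ee_pos: [481.2, 315.6, 71.8]
orientation: [[-0.0, -0.9, 0.437], [-0.0, 0.437, 0.9], [-1.0, 0.0, -0.0]]
force: [-2.5, 1.5, 3.6]
grip_width: 34.1
```

Emit:
servo_tool(
  series=[0.2, 2.6, -1.7, 0, 0.25, 0.2, 2.6, -1.7, 0, 0.25, 0.2, 2.6, -1.7, 0, 0.25, 0.2, 2.6, -1.7, 0, 0.25, 0.2, 2.6, -1.7, 0, 0.25, 0.2, 2.6, -1.7, 0, 0.25, 0.2, 1, -0.7, 0, 0.25, 0.2, 0, 0, 0, 0],
)

```text
time_s: 5.43
ee_pos: [498.2, 304.6, 71.9]
orientation: [[0.001, -0.912, 0.409], [-0.0, 0.409, 0.912], [-1.0, -0.001, 0.0]]
force: [0.2, -0.0, 2.7]
grip_width: 34.3
```

```bash
python3 snap.py 5 wrist scene top
```

```text
[498.2 304.6  71.9] [[0.0008, -0.9125, 0.4092], [-0.0002, 0.4092, 0.9125], [-1.0, -0.0009, 0.0001]] 5.4333 34.282058936746594 [ 0.2 -0.   2.7]
```

View pics/scene5c.png

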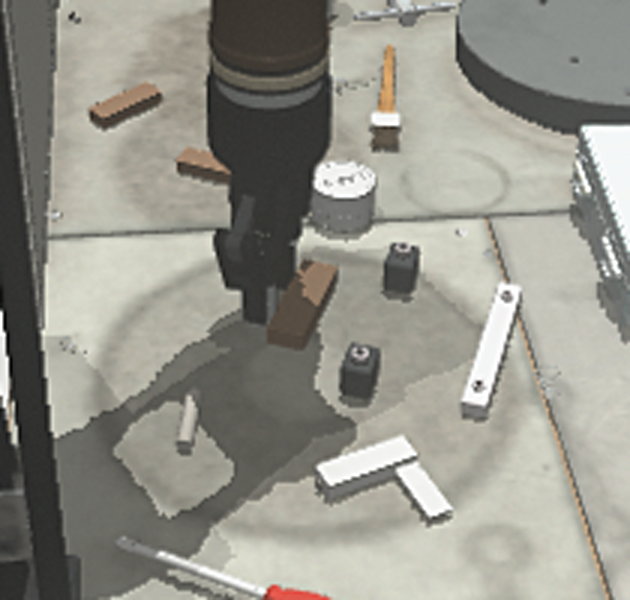

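View pics/top5c.png

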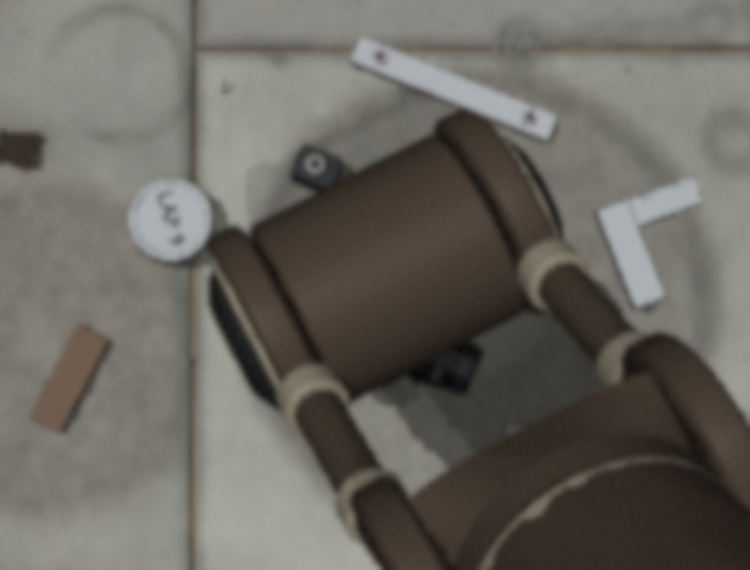

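Emit:
servo_tool(
  series=[0.2, -7, 2.9, 0, 0, 0.2, -7, 2.9, 0, 0, 0.2, -8, 3.3, 20, 0, -1, -8, 3.3, 30, 0, -1, -8, 3.3, 35, 0, -1, -8, 3.3, 35, 0, -1, -8, 3.3, 35, 0, -1, -8, 3.3, 25, 0, -1, 0, 0, 0, 0.9, -1, 0, 0, 0, 0],
)

```text
time_s: 6.42
ee_pos: [435.3, 331.4, 253.5]
orientation: [[0.003, -0.919, 0.393], [0.002, 0.393, 0.919], [-1.0, -0.002, 0.003]]
force: [-0.2, -0.9, -0.0]
grip_width: 85.5
```

```bash
python3 snap.py 6 wrist top
```

```text
[435.3 331.4 253.5] [[0.0032, -0.9194, 0.3932], [0.002, 0.3932, 0.9195], [-1.0, -0.0022, 0.0031]] 6.4167 85.54788476658517 [-0.2 -0.9 -0. ]
```

View pics/wrist6.png

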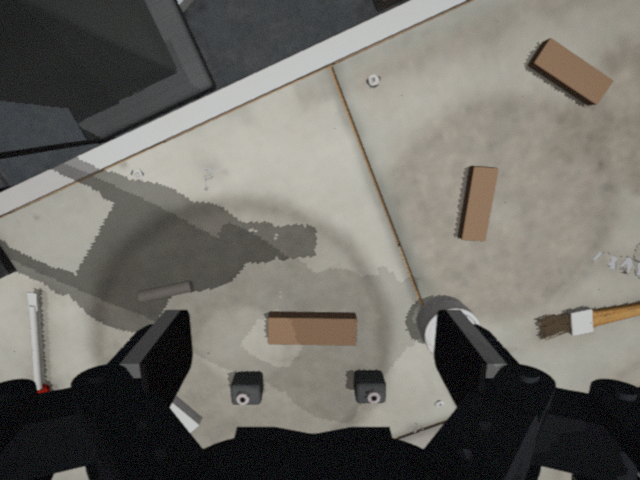

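View pics/top6c.png

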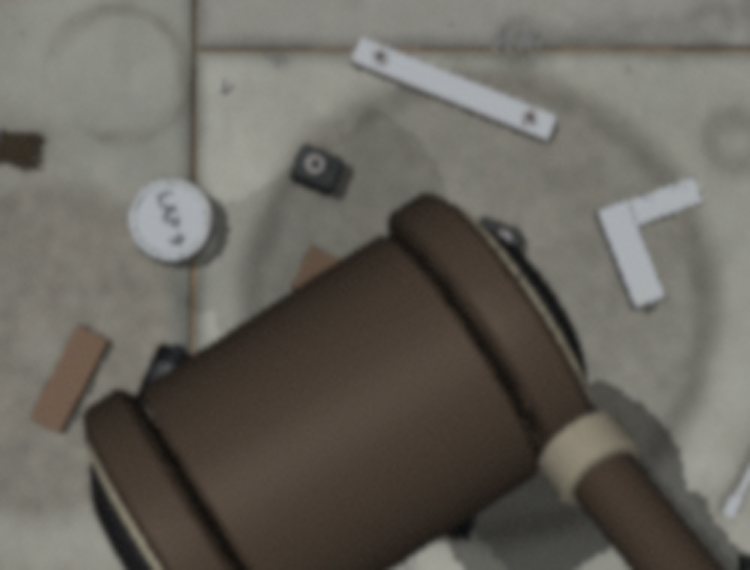

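```bash
python3 - <<'E'
from mw import *
s=pickle.load(open("wrist6.pkl","rb"));im=s["img"]
cv2.imwrite("pics/w6crop.png",cv2.resize(im[300:420,220:400,::-1],None,fx=4.4,fy=4.4,interpolation=cv2.INTER_CUBIC))
hsv=cv2.cvtColor(im,cv2.COLOR_RGB2HSV);g=cv2.cvtColor(im,cv2.COLOR_RGB2GRAY)
for v in(90,120):print("stone",rect(s,(hsv[...,0]<18)&(hsv[...,1]>70)&(hsv[...,2]>v),(255,300,370,355),14))
for r in(376,380,384,388,392,396): print(r,"L",g[r,224:270:1].tolist()[30:],"R",g[r,350:390].tolist())
E
```

```text
stone (array([517.86846924, 295.29541016]), [np.float32(23.941263), np.float32(73.69575)], np.float32(-0.40586478))
stone (array([518.21746826, 295.15826416]), [np.float32(23.579367), np.float32(73.47555)], np.float32(-0.43222296))
376 L [32, 28, 28, 34, 25, 32, 38, 30, 64, 116, 136, 135, 134, 138, 132, 133] R [74, 74, 70, 59, 39, 26, 23, 20, 26, 22, 26, 27, 30, 26, 27, 23, 26, 24, 30, 30, 27, 25, 28, 35, 27, 27, 30, 30, 25, 20, 35, 25, 42, 84, 127, 138, 147, 151, 157, 156]
380 L [26, 32, 20, 27, 32, 35, 25, 34, 55, 97, 120, 130, 128, 127, 129, 126] R [68, 79, 73, 55, 30, 29, 29, 28, 33, 33, 26, 31, 31, 35, 23, 35, 31, 29, 32, 38, 34, 25, 29, 28, 24, 33, 19, 31, 38, 31, 24, 33, 24, 45, 90, 132, 146, 154, 155, 158]
384 L [39, 43, 35, 39, 41, 34, 35, 32, 47, 88, 120, 139, 145, 146, 146, 143] R [78, 76, 74, 59, 33, 26, 31, 42, 47, 48, 56, 53, 54, 54, 64, 54, 55, 54, 56, 52, 59, 57, 57, 60, 60, 53, 60, 55, 59, 60, 55, 59, 60, 58, 52, 82, 131, 149, 159, 158]
388 L [70, 71, 70, 70, 61, 60, 44, 32, 46, 86, 122, 138, 144, 143, 146, 141] R [78, 76, 71, 66, 41, 31, 40, 50, 67, 67, 73, 75, 69, 69, 66, 72, 70, 74, 76, 67, 72, 67, 66, 64, 72, 69, 69, 74, 72, 72, 73, 66, 71, 65, 69, 87, 133, 153, 157, 157]
392 L [87, 82, 83, 79, 74, 62, 49, 45, 73, 118, 136, 145, 150, 151, 146, 147] R [129, 129, 125, 124, 93, 38, 45, 54, 67, 64, 70, 72, 72, 71, 68, 57, 39, 43, 47, 63, 74, 84, 92, 106, 111, 107, 103, 92, 74, 72, 76, 72, 74, 70, 78, 95, 142, 157, 160, 162]
396 L [82, 81, 84, 82, 74, 69, 58, 69, 121, 143, 144, 145, 144, 148, 146, 150] R [126, 125, 126, 124, 110, 77, 51, 51, 66, 68, 68, 71, 69, 68, 52, 51, 49, 79, 126, 149, 148, 126, 93, 75, 73, 91, 118, 148, 152, 140, 109, 88, 78, 80, 72, 95, 140, 159, 160, 161]
```

View pics/w6crop.png

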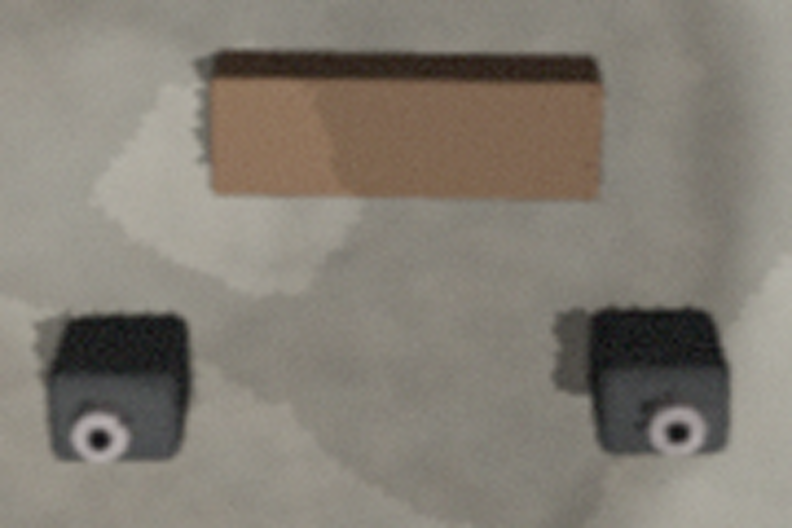

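```bash
python3 - <<'E'
from mw import *
s=pickle.load(open("wrist6.pkl","rb"))
th=-0.393;R=np.array([[np.cos(th),-np.sin(th)],[np.sin(th),np.cos(th)]])
O=np.array([576.8,267.1])
S=lambda p,z:R.T@(ray(s,p,z)[:2]-O)
for r,l,rr in((384,263.,353.6),(380,263.,353.3)):
    a,b=S((l,r),0),S((rr,r),0);print(r,a,b,a-b,(a+b)/2)
cv=lambda x,y:(220+x/4.4-.5+.5/4.4,300+y/4.4-.5+.5/4.4)
print("near bottoms z~3",S(cv(125,316),3),S(cv(655,310),3))
print("top outer z24",S(cv(47,410),24),S(cv(730,405),24))
print("top far edge",S(cv(115,461),24),S(cv(665,454),24))
# stone top corners
c=[cv(210,82),cv(603,82),cv(602,200),cv(213,194)]
P=[S(p,14) for p in c];print(np.round(P,1),"centre",np.mean(P,0))
print(np.linalg.norm(P[0]-P[1]),np.linalg.norm(P[2]-P[3]),np.linalg.norm(P[1]-P[2]),np.linalg.norm(P[0]-P[3]))
for a,b in((0,1),(3,2)):
    d=P[b]-P[a];print("yaw rel",np.arctan2(-d[0],d[1]))
E
```

```text
384 [ -5.75520514 -41.6676537 ] [-4.66408666 40.72932365] [ -1.09111848 -82.39697735] [-5.2096459  -0.46916502]
380 [ -9.90038337 -41.48581537] [-8.81929941 40.39256451] [ -1.08108396 -81.87837988] [-9.35984139 -0.54662543]
near bottoms z~3 [-20.7715244 -54.0283065] [-20.73992377  53.45536274]
top outer z24 [-13.76235894 -66.25906656] [-13.11834224  65.25860243]
top far edge [ -2.19001958 -53.80558762] [-2.3330463  53.02756189]
[[-77.4 -33.3]
 [-76.5  40.8]
 [-51.8  41. ]
 [-54.  -33.7]] centre [-64.9382968    3.68491933]
74.0725126920031 74.72711421965009 24.731306382573788 23.42770323592949
yaw rel -0.01263378689877049
yaw rel -0.02999868601909144
```

Emit:
servo_tool(
  series=[0.2, 11.3, -5, -22, 0, 0.2, 11.3, -5, -22, 0, 0.2, 11.3, -5, -22, 0, 0.2, 11.3, -5, -22, 0, 0.2, 11.3, -5, -22, 0, 0.2, 0, 0, -20, 0, 0.2, 0, 0, -20, 0, 0.2, 0, 0, -18, 0, 0.2, 0, 0, -10, 0, 0.2, 0, 0, -3.5, 0],
)

```text
time_s: 7.35
ee_pos: [489.6, 303.8, 71.5]
orientation: [[-0.011, -0.919, 0.395], [-0.006, 0.395, 0.919], [-1.0, 0.008, -0.01]]
force: [-17.6, -11.0, 52.8]
grip_width: 34.3
```

Emit:
servo_tool(
  series=[0.2, 0, 0, 0, 0],
)

```text
time_s: 7.43
ee_pos: [489.5, 303.7, 71.7]
orientation: [[-0.01, -0.919, 0.395], [-0.006, 0.395, 0.919], [-1.0, 0.007, -0.009]]
force: [-10.2, -7.9, 26.9]
grip_width: 34.2
```

```bash
python3 snap.py 7 scene
```

```text
[489.5 303.7  71.7] [[-0.01, -0.9188, 0.3946], [-0.0058, 0.3947, 0.9188], [-0.9999, 0.0069, -0.0093]] 7.4333 34.161390729250954 [-10.2  -7.9  26.9]
```

View pics/scene7c.png

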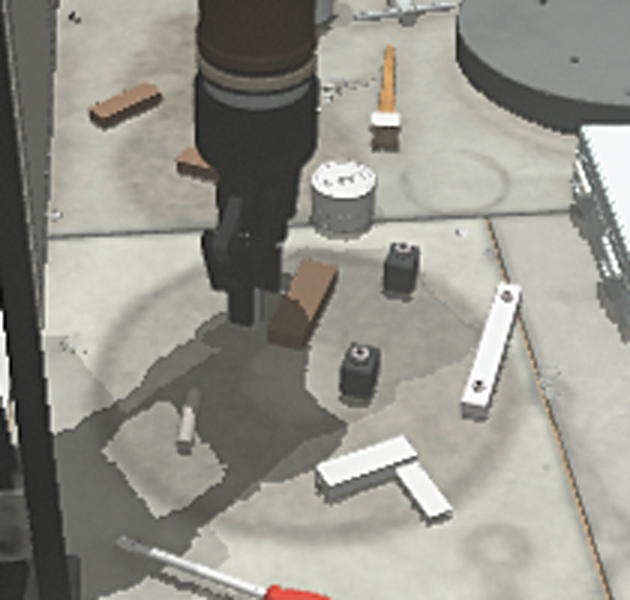

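Emit:
servo_tool(
  series=[0.2, 0, 0, 0, 0, 0.2, 0, 0, 0, 0],
)

```text
time_s: 7.65
ee_pos: [489.4, 303.7, 71.7]
orientation: [[-0.009, -0.919, 0.395], [-0.005, 0.395, 0.919], [-1.0, 0.006, -0.008]]
force: [-10.7, -7.4, 24.9]
grip_width: 33.8
```

Emit:
servo_tool(
  series=[0.2, 0, 0, 3, 0, 0.2, 0, 0, 2.5, 0, 0.2, 0, 0, 0, 0],
)

```text
time_s: 7.9
ee_pos: [491.7, 305.2, 75.2]
orientation: [[-0.001, -0.919, 0.395], [-0.0, 0.395, 0.919], [-1.0, 0.001, -0.001]]
force: [0.6, -0.4, -0.4]
grip_width: 34.5
```

Emit:
servo_tool(
  series=[0.2, 2.8, -1.1, 0, 0, 0.2, 2.8, -1.1, 0, 0, 0.2, 2.4, -1.4, 0, 0.06, 0.2, 2.4, -1.4, 0, 0.06, 0.2, 2.4, -1.4, 0, 0.06, 0.2, 2.4, -1.4, 0, 0.06, 0.2, 2.4, -1.4, 0, 0.06, 0.2, 2.4, -1.4, 0, 0.06, 0.2, 2.4, -1.4, 0, 0.06, 0.2, 2.4, -1.4, 0, 0.06],
)

```text
time_s: 8.73
ee_pos: [517.2, 292.0, 75.9]
orientation: [[0.0, -0.922, 0.387], [0.0, 0.387, 0.922], [-1.0, -0.0, 0.0]]
force: [-0.8, 0.4, -0.3]
grip_width: 34.2
```

```bash
python3 snap.py 8 scene wrist
```

```text
[517.2 292.   75.9] [[0.0001, -0.922, 0.3872], [0.0, 0.3872, 0.922], [-1.0, -0.0001, 0.0]] 8.7333 34.154615824205074 [-0.8  0.4 -0.3]
```

View pics/scene8c.png

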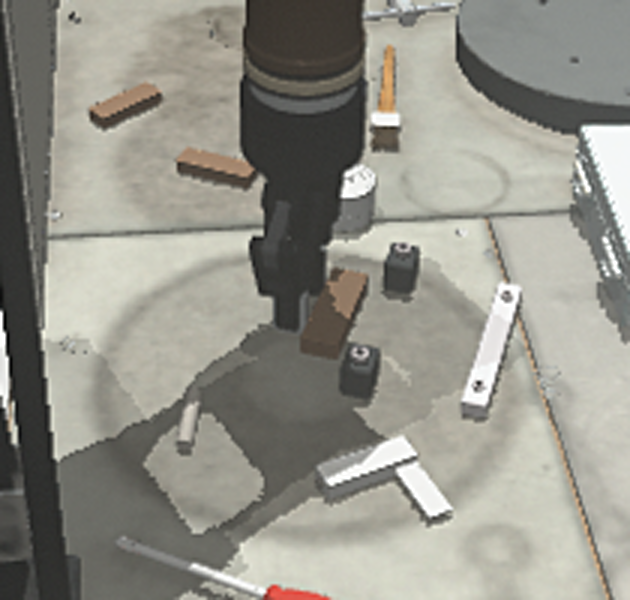

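View pics/wrist8.png

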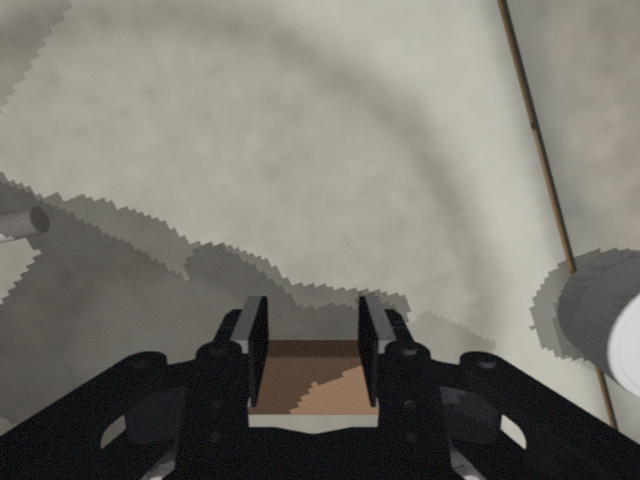

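Emit:
servo_tool(
  series=[0.2, 2.1, -1.4, 0, 0.06, 0.2, 2.1, -1.4, 0, 0.06, 0.2, 2.1, -1.4, 0, 0.06, 0.2, 2.1, -1.4, 0, 0.06, 0.2, 2.1, -0.9, 0, 0, 0.2, 1.8, -0.8, 0, 0],
)

```text
time_s: 9.33
ee_pos: [529.4, 284.7, 75.9]
orientation: [[-0.0, -0.924, 0.384], [-0.0, 0.384, 0.924], [-1.0, 0.0, -0.0]]
force: [-1.2, 0.7, 0.8]
grip_width: 34.2
```

```bash
python3 snap.py 9 scene; python3 - <<'E'
import cv2,pickle
s=pickle.load(open("scene9.pkl","rb"));cv2.imwrite("pics/s9z.png",cv2.resize(s["img"][220:310,290:400,::-1],None,fx=6,fy=6,interpolation=cv2.INTER_CUBIC))
E
```

```text
[529.4 284.7  75.9] [[-0.0001, -0.9235, 0.3835], [-0.0, 0.3835, 0.9235], [-1.0, 0.0001, -0.0001]] 9.3333 34.22257890320836 [-1.2  0.7  0.8]
```

View pics/s9z.png

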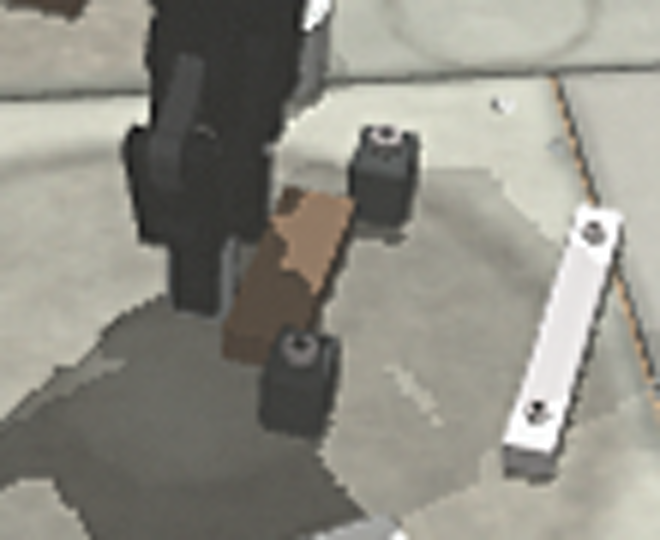

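Emit:
servo_tool(
  series=[0.2, 2.3, -0.95, 0, 0, 0.2, 2.3, -0.95, 0, 0, 0.2, 2.3, -0.95, 0, 0, 0.2, 2.3, -0.95, 0, 0],
)

```text
time_s: 9.72
ee_pos: [538.6, 280.9, 75.8]
orientation: [[-0.0, -0.924, 0.383], [-0.0, 0.383, 0.924], [-1.0, -0.0, -0.0]]
force: [-1.3, 0.2, -0.2]
grip_width: 34.3
```

```bash
python3 snap.py 10 scene; python3 - <<'E'
import cv2,pickle
s=pickle.load(open("scene10.pkl","rb"));cv2.imwrite("pics/s10z.png",cv2.resize(s["img"][220:310,290:400,::-1],None,fx=6,fy=6,interpolation=cv2.INTER_CUBIC))
E
```

```text
[538.6 280.9  75.8] [[-0.0, -0.9236, 0.3833], [-0.0001, 0.3833, 0.9236], [-1.0, -0.0, -0.0001]] 9.7167 34.254102894165364 [-1.3  0.2 -0.2]
```

View pics/s10z.png

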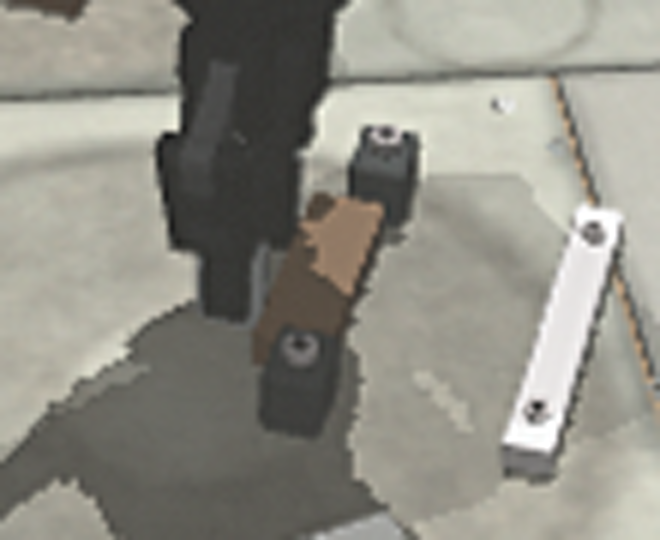

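Emit:
servo_tool(
  series=[0.2, 2.8, -1.15, 0, 0, 0.2, 2.8, -1.15, 0, 0, 0.2, 2.8, -1.15, 0, 0, 0.2, 2.8, -1.15, 0, 0, 0.2, 2.8, -1.15, 0, 0, 0.2, 2.8, -1.15, 0, 0, 0.2, 2.8, -1.15, 0, 0, 0.2, 2.8, -1.15, 0, 0],
)

```text
time_s: 10.43
ee_pos: [561.1, 271.6, 75.8]
orientation: [[-0.0, -0.924, 0.383], [-0.0, 0.383, 0.924], [-1.0, 0.0, -0.0]]
force: [-1.3, 0.0, -0.1]
grip_width: 33.9
```

```bash
python3 snap.py 11 scene
```

```text
[561.1 271.6  75.8] [[-0.0001, -0.9235, 0.3835], [-0.0001, 0.3835, 0.9235], [-1.0, 0.0, -0.0001]] 10.4333 33.93432436992952 [-1.3  0.  -0.1]
```

View pics/scene11c.png

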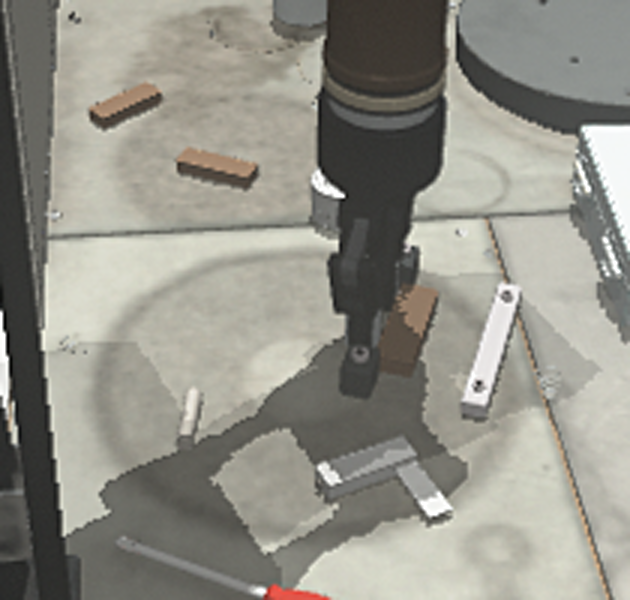

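Emit:
servo_tool(
  series=[0.2, 2.8, -1.15, 0, 0, 0.2, 2.8, -1.15, 0, 0, 0.2, 2.8, -1.15, 0, 0, 0.2, 2.8, -1.15, 0, 0, 0.2, 2.8, -1.15, 0, 0, 0.2, 2.8, -1.15, 0, 0, 0.2, 2.8, -1.15, 0, 0, 0.2, 2.8, -1.15, 0, 0, 0.2, 2.8, -1.15, 0, 0, 0.2, 1.4, -0.6, 0, 0],
)

```text
time_s: 11.32
ee_pos: [587.9, 260.7, 75.9]
orientation: [[0.001, -0.924, 0.384], [0.0, 0.384, 0.924], [-1.0, -0.0, 0.0]]
force: [-1.0, -0.4, 0.9]
grip_width: 33.8
```

Emit:
servo_tool(
  series=[0.2, 0.9, -0.4, 0, 0, 0.2, 0.9, -0.4, 0, 0, 0.2, 0.9, -0.4, 0, 0],
)

```text
time_s: 11.57
ee_pos: [590.1, 259.7, 75.9]
orientation: [[-0.0, -0.924, 0.383], [0.0, 0.383, 0.924], [-1.0, 0.0, -0.0]]
force: [-1.5, 0.5, 1.8]
grip_width: 34.4
```

```bash
python3 snap.py 12 scene
```

```text
[590.1 259.7  75.9] [[-0.0002, -0.9236, 0.3834], [0.0001, 0.3834, 0.9236], [-1.0, 0.0002, -0.0]] 11.5667 34.39148366081072 [-1.5  0.5  1.8]
```

View pics/scene12c.png

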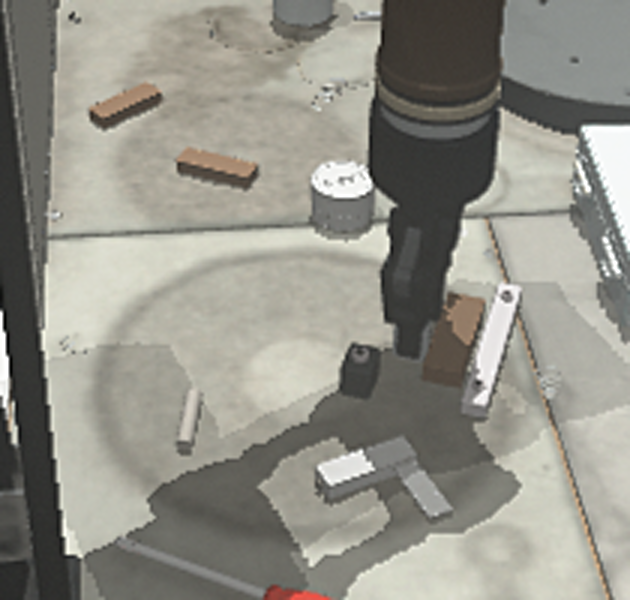

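Emit:
servo_tool(
  series=[0.2, 0.9, -0.4, 0, 0, 0.2, 0.9, -0.4, 0, 0, 0.2, 0.9, -0.4, 0, 0],
)

```text
time_s: 11.87
ee_pos: [592.8, 258.5, 75.9]
orientation: [[-0.0, -0.924, 0.383], [-0.0, 0.383, 0.924], [-1.0, 0.0, -0.0]]
force: [-1.5, 0.1, 1.2]
grip_width: 34.1
```

Emit:
servo_tool(
  series=[0.2, 0.7, -0.3, 0, 0, 0.2, 0.4, -0.2, 0, 0],
)

```text
time_s: 12.03
ee_pos: [593.9, 257.9, 75.8]
orientation: [[-0.0, -0.924, 0.383], [0.0, 0.383, 0.924], [-1.0, 0.0, -0.0]]
force: [-2.1, 1.8, 0.7]
grip_width: 33.8
```

Emit:
servo_tool(
  series=[0.2, 0.5, -0.2, 0, 0],
)

```text
time_s: 12.12
ee_pos: [594.0, 257.9, 75.8]
orientation: [[-0.001, -0.923, 0.384], [0.0, 0.384, 0.923], [-1.0, 0.001, -0.0]]
force: [-3.7, 2.7, 2.4]
grip_width: 34.4
```

Emit:
servo_tool(
  series=[0.2, 0.5, -0.2, 0, 0],
)

```text
time_s: 12.2
ee_pos: [594.1, 257.9, 75.8]
orientation: [[-0.002, -0.923, 0.384], [0.0, 0.384, 0.923], [-1.0, 0.002, -0.0]]
force: [-3.9, 2.7, 3.2]
grip_width: 34.0
```

Emit:
servo_tool(
  series=[0.2, 0.5, -0.2, 0, 0],
)

```text
time_s: 12.28
ee_pos: [594.2, 257.9, 75.8]
orientation: [[-0.003, -0.923, 0.384], [0.0, 0.384, 0.923], [-1.0, 0.003, -0.001]]
force: [-4.8, 3.4, 4.4]
grip_width: 34.0
```

Emit:
servo_tool(
  series=[0.2, 0.5, -0.2, 0, 0, 0.2, 0, 0, 0, 0],
)

```text
time_s: 12.45
ee_pos: [594.3, 257.9, 75.8]
orientation: [[-0.004, -0.923, 0.384], [0.001, 0.384, 0.923], [-1.0, 0.004, -0.001]]
force: [-5.6, 2.7, 3.9]
grip_width: 33.8
```

```bash
python3 snap.py 13 scene; python3 - <<'E'
import cv2,pickle
s=pickle.load(open("scene13.pkl","rb"));cv2.imwrite("pics/s13z.png",cv2.resize(s["img"][230:310,320:420,::-1],None,fx=7,fy=7,interpolation=cv2.INTER_CUBIC))
E
```

```text
[594.3 257.9  75.8] [[-0.004, -0.9234, 0.3837], [0.0005, 0.3837, 0.9234], [-1.0, 0.0039, -0.0011]] 12.45 33.786114504819686 [-5.6  2.7  3.9]
```

View pics/s13z.png

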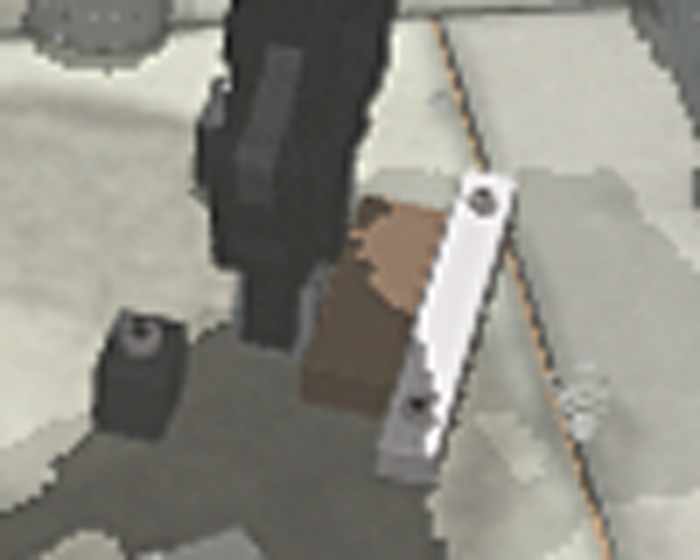

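Emit:
servo_tool(
  series=[0.2, -2.8, 1.1, 0, 0, 0.2, -3.7, 1.5, 0, 0, 0.2, -3.7, 1.5, 5, 0, 0.2, -3, 1.2, 25, 0, 0.2, -8, 3.3, 35, 0, 0.2, -10, 4, 37, 0, -1, -10, 4, 37, 0, -1, -15, 6, 30, 0, -1, -15, 6, 5, 0, -1, -15, 6, 0, 0],
)

```text
time_s: 13.33
ee_pos: [510.9, 292.8, 253.9]
orientation: [[0.008, -0.923, 0.384], [0.003, 0.384, 0.923], [-1.0, -0.006, 0.006]]
force: [0.6, -0.7, -0.8]
grip_width: 80.5
```

Emit:
servo_tool(
  series=[-1, -15, 6, 0, 0, -1, -15, 6, 0, 0, -1, 0, 0, 0, 0, -1, 0, 0, 0, 0],
)

```text
time_s: 13.67
ee_pos: [477.7, 303.7, 247.8]
orientation: [[-0.003, -0.924, 0.382], [-0.002, 0.382, 0.924], [-1.0, 0.002, -0.003]]
force: [0.6, -0.1, -0.5]
grip_width: 85.5
```

```bash
python3 snap.py 14 wrist top scene;  python3 - <<'E'
import cv2,pickle
s=pickle.load(open("scene14.pkl","rb"));cv2.imwrite("pics/s14z.png",cv2.resize(s["img"][230:310,320:420,::-1],None,fx=7,fy=7,interpolation=cv2.INTER_CUBIC))
E
```

```text
[477.7 303.7 247.8] [[-0.0031, -0.9242, 0.3818], [-0.0021, 0.3818, 0.9242], [-1.0, 0.0021, -0.0032]] 13.6667 85.53636601406251 [ 0.6 -0.1 -0.5]
```

View pics/wrist14.png

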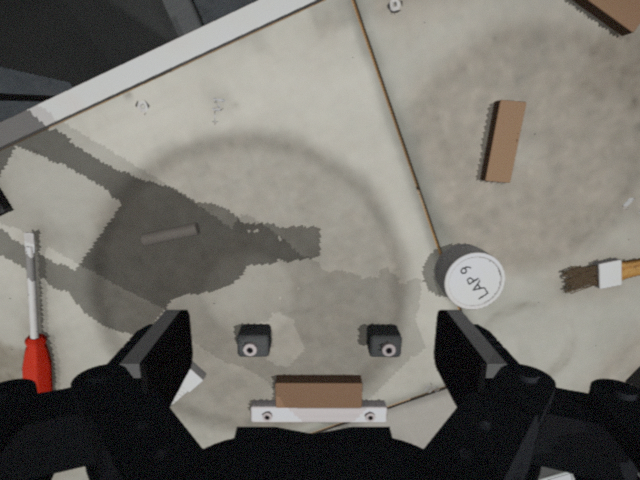

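View pics/top14c.png

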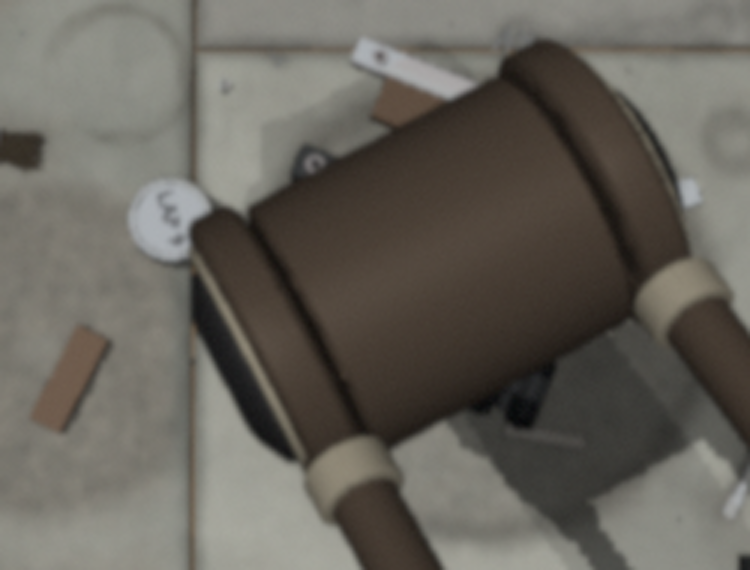

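View pics/s14z.png

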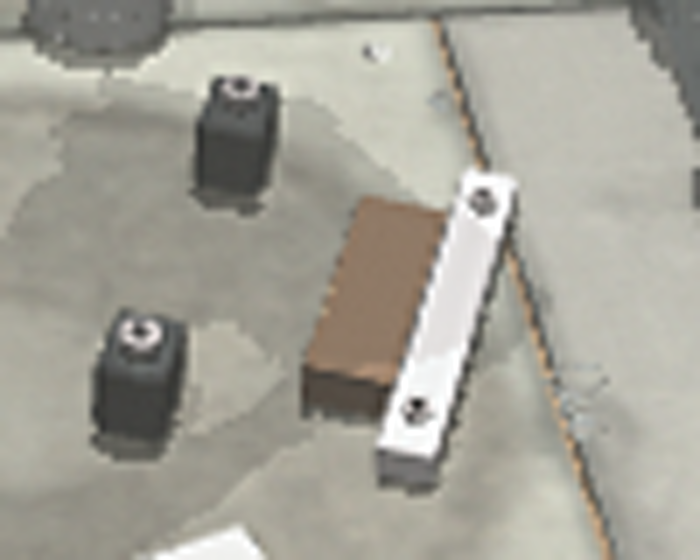

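```bash
python3 - <<'E'
from mw import *
s=pickle.load(open("wrist14.pkl","rb"));im=s["img"]
hsv=cv2.cvtColor(im,cv2.COLOR_RGB2HSV);g=cv2.cvtColor(im,cv2.COLOR_RGB2GRAY)
a=rect(s,(hsv[...,0]<18)&(hsv[...,1]>60)&(hsv[...,2]>115),(262,370,372,412),14);b=rect(s,g>185,(240,398,395,430),12)
th=-.393;R=np.array([[np.cos(th),-np.sin(th)],[np.sin(th),np.cos(th)]])
print(a,b,"fence-stone in station",R.T@(b[0]-a[0]))
s0=pickle.load(open("scene0.pkl","rb"))["img"];s1=pickle.load(open("scene14.pkl","rb"))["img"]
# bystanders: compare template positions
for n,(x0,y0,x1,y1) in {"tin":(320,208,350,242),"dowel":(276,285,292,314),"square":(322,300,374,338)}.items():
    t=cv2.cvtColor(s0[y0:y1,x0:x1],cv2.COLOR_RGB2GRAY);w=cv2.cvtColor(s1[y0-15:y1+15,x0-15:x1+15],cv2.COLOR_RGB2GRAY)
    m=cv2.matchTemplate(w,t,cv2.TM_CCOEFF_NORMED);_,v,_,l=cv2.minMaxLoc(m);print(n,v,l[0]-15,l[1]-15)
from station import ctrl
ctrl.hand_in()
E
```

```text
(array([614.67449951, 250.71762085]), [np.float32(22.747185), np.float32(73.38125)], np.float32(-0.38967597)) (array([619.20263672, 209.04270935]), [np.float32(12.286107), np.float32(43.12981)], np.float32(-0.38929644)) fence-stone in station [ 20.14281524 -36.76369499]
tin 0.9983659386634827 0 0
dowel 0.4842875301837921 0 4
square 0.9598646759986877 0 0
the job is handed in; nothing more can be done
```

The stone is lying flat against the fence, and the job is handed in at about 13.8 s. No verdict was reported.

I set the two fingertips about 34 mm apart behind the stone and pushed it broadside in three stages. The first brought it up and squared it. I then lifted off for a wrist-camera check of stone against blocks, lowered again, and pushed it through the gap to the fence. Contact force stayed around 1–3 N through the gap and about 7 N at the fence. I then backed off and lifted clear.

**Last checks:**
- **Angle:** the wrist view gives the stone −0.390 rad and the fence −0.389 rad, so they are parallel.
- **Distance to fence:** the stone's centre is 20.1 mm before the fence's centre line; 20.5 mm is exact contact.
- **Centring:** by eye, stone and fence share the same image centre column (about 318). My numeric y check was useless because a shadow cut the fence mask short.
- **Tin and square:** image matching shows 0 px shift for both.
- **Dowel:** image matching was unreliable (score 0.48, apparent 4 px offset) because the arm's shadow fell on it. The arm did not work near it, and it showed no obvious move in the earlier scene views, but this check did not confirm it.

**One slip:** on the second descent the fingertips pressed on the bench, reading 53 N at first and about 25 N held. My earlier estimate of the fingertip height had been about 6 mm too high. I raised the tool by 5.5 mm (measured height 3.5 mm higher) before the fingers touched the stone again. If bench contact by the fingers counts under the 40 N limit for the arm and gripper body, this could matter.

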